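# Pack the spare-parts order at the warehouse bench

### The arm

A 6-joint arm with a two-finger parallel gripper is mounted at the origin on the work surface. World frame = base frame: x ahead of the robot, y to its left, z up, the work surface at z = 0. Lengths are in mm, angles in rad, forces in N, time in s.
With the tool pointing down it reaches from about 350 to 875 mm from the base axis. Payload 4.2 kg.
Tool frame: the origin (TCP) lies midway between the tips of the shut fingers; the grasp point (between the pads) lies 19 mm behind it (arm.grasp_offset is the distance from the TCP to the grasp point, in mm); z points along the fingers, y is the direction in which the jaws open and shut (so a half turn about z gives the same grasp; the last joint's range is limited). The gripper opens to 85 mm and grips with 20 to 120 N. Pads are 22 mm wide; open, the fingers measure 114 mm over their backs; the gripper's body (76 mm by 85 mm) begins 54 mm behind the grasp point. The pads swing forward as they close: fully open they stand 13 mm farther back than shut.
Start: joints at [1.571, 0.385, 0.008, 0, -1.194, -0.259], TCP at [159.919, 604.173, 231.312] pointing down, gripper open.
Joint ranges: [-3.14, 3.14], [-1.21, 2.06], [-1.07, 1.41], [-3.16, 2.05], [-2.99, -0.16], [-3.1, 3.1]. Speed limits (rad/s): [2.79, 2.79, 3.14, 3.14, 3.14, 3.14].

### API

Orientations are given as a unit quaternion [x, y, z, w].
In Python, from bench import arm gives the robot as it stands.
- The arm moves only by the tool move_arm, never from a script. Its argument "moves" is a list of rows, each an object with "gripper": the gripper's target within -1 to 1 (fully open at 1, half-way at 0, shut at -1); "xyz": the shift along the tool's x, y, z in cm, a list of three; "angular": the turn, a rotation vector about the tool's x, y, z in rad, a list of three. In form: [{"gripper": gripper, "xyz": [dx, dy, dz], "angular": [wx, wy, wz]}, ...]. A call has 1 to 10 rows; each row is the pose to reach, as a shift and turn from the pose commanded when the call began, along the tool's axes at that moment; what a row does not reach only later rows make up. A row lasts 1/8 s, in which the tool goes at most 62.5 mm and 10.7 degrees, less where a joint would pass 70% of its speed; a pose out of reach is approached as far as the arm can. A call with a gripper value outside its range is refused whole. The fingers move at their own pace and stop on an object; the grip force is fixed at half the most. Time passes only in rows, so rows that repeat a pose let the fingers close. It gives the time, the measured TCP pose, the force and the opening at its end, in the units of the state.
- arm.read_state(): the state, without advancing time (a new reading comes with each control period).
- arm.get_image(name): name is "side" or "top"; returns (picture, depth): 480x640x3 uint8, blue, green, red; 480x640 float32, mm along the optical axis (not along the pixel's ray), 0 where there is no reading.
- arm.get_calibration(name): a dict with "camera_matrix" (3x3 intrinsics, pixels), "R" (3x3) and "t" (3): a world point X has camera coordinates R X + t. Camera axes: x right, y down, z forward; pixel columns grow to the right and rows downward; lengths in mm; the calibration is good to about 2 mm. A picture is of the moment at which its call begins. get_calibration takes no time and is no camera call.
- arm.job_done(): hands the job in, once; it reports no verdict.
The state is a dict: "clock": time; "joints": joint angles; "joint_vel": joint speeds; "joint_efforts": joint torques, N m; "position": TCP position; "ee_rot": TCP orientation; "contact_force": force on the tool from outside, world axes, zero at the start; "wrist_torque": the same for the moment, N m; "gripper_width": finger opening in mm.
Only numpy, scipy, OpenCV 4.12 (cv2) and the standard library are available. Lean on these libraries where they do the work, as an engineer would, in place of code of your own. Each camera call takes 0.05 s, during which the arm holds its last target. There are 200 camera calls.

### The job

Pack the repair order on the packing bench: lay the larger grooved pulley flat in the wide bay of the divided carton and the ring-shaped bearing flat in its narrow bay (set both down, do not drop them), and release the two short steel rollers through the white funnel into the tube below it. The smaller pulley, the solid steel disc without a hole and the long pin are not part of the order: leave them where they are.

Things in the scene. Friction and masses are not known exactly. Their poses are not given: they have to be found in the camera images.
- pulley: Ordered. The larger V-grooved pulley, grey plastic with a dark ring on its top face: 56 mm diameter, 24 mm high, lying flat; a V groove round the middle of its rim (44 mm at the bottom), full diameter at the lower and upper 5 mm. About 0.12 kg. Origin: centre of its underside; z is its axis, up.
- pulley_small: Not ordered, look-alike: the same kind of pulley but only 38 mm in diameter, 24 mm high, lying flat. Origin: centre of its underside.
- bearing: Ordered. Steel bearing ring, 50 mm outer diameter, 25 mm open hole, 15 mm high, lying flat. About 0.12 kg. Origin: centre of its underside; z is its axis, up.
- disc: Not ordered, look-alike: solid steel disc without a hole, 50 mm diameter, 15 mm high, lying flat. Origin: centre of its underside.
- roller_a: Ordered. Short solid steel roller, 24 mm diameter, 26 mm long, standing upright on its end. About 0.09 kg. Origin: centre of its underside.
- roller_b: Ordered. A second roller, same as roller_a (which of the two goes into the tube first does not matter).
- pin_long: Not ordered, look-alike of the rollers: steel pin of 24 mm diameter and 60 mm length, lying on its side along its own x axis on a flat along its underside. Origin: on its underside, at mid-length.
- carton: Fixed low open cardboard carton, 174 mm (own x) by 138 mm (own y), 40 mm high, walls and floor 4 mm thick, at any yaw. A wall across own x parts it into two bays, as high as the rim: the wide bay (own x from -83 to +13 mm, centre at x = -35 mm, y = 0) and the narrow bay (own x from +17 to +83 mm, centre at x = +50 mm, y = 0); both run 130 mm along own y (from -65 to +65 mm). Bay floors are 4 mm above the origin. Origin: centre of its underside, on the table.
- funnel: Fixed white plastic loading funnel on a tube with a black foot, 100 mm high in all, round about its own vertical z axis. Mouth at the top: 100 mm outer, about 90 mm inner diameter; it narrows down to the tube at 70 mm height. Tube: 40 mm inner diameter, inner floor at 5 mm height, so both rollers fit in it one over the other. Origin: on the axis, underside, on the table.
Things that resemble listed ones, but are neither listed nor needed, are in the scene too. Several things have the shape of the funnel; the one meant has the colours described above.

How it is judged:
By the outcome, as a careful person would: the job done as asked, in the order asked, and still so for the second after the job is handed in, with the robot touching nothing.
It also fails if it takes over 102 s, if anything falls off the work surface, if the arm or the gripper's body presses on something with over 40 N, if the wrist force passes 120 N, or if a joint passes its speed limit or range.

## Working session

There is one attempt and no reset: what is moved stays moved. The work goes in short steps, Python scripts to look and compute and a tool call to move; the robot and the scene stay as the last step left them, time stands still between calls to the robot, and variables do not carry over. Pictures are saved under pics/ and viewed, about 12 in all and at most 16, crops included, and the job is handed in when it is done.

Besides the shell and the picture viewer there is one more tool, called after "Emit:" in YAML: its name, and indented under it one key for each argument. move_arm: Moves the arm, as the interface text tells. Its arguments: {"type":"object","properties":{"moves":{"type":"array","items":{"type":"object","properties":{"gripper":{"type":"number"},"xyz":{"type":"array","items":{"type":"number"}},"angular":{"type":"array","items":{"type":"number"}}}}}},"required":["moves"]}

```bash
mkdir -p pics; python3 - <<'E'
from bench import arm
import cv2,numpy as np
s=arm.read_state();print({k:np.round(v,3).tolist() for k,v in s.items()})
for n in("top","side"):
    im,d=arm.get_image(n);cv2.imwrite(f"pics/{n}0.png",im);np.save(f"pics/{n}0.npy",d)
    c=arm.get_calibration(n);print(n,{k:np.round(v,3).tolist() for k,v in c.items()})
E
```

```text
{'clock': 0.0, 'joints': [1.571, 0.386, 0.007, -0.0, -1.194, -0.259], 'joint_vel': [-0.001, 0.001, 0.001, 0.001, 0.0, -0.001], 'joint_efforts': [-0.001, -39.229, 18.84, 4.186, -0.005, 0.0], 'position': [159.791, 603.616, 230.209], 'ee_rot': [0.992, -0.129, -0.0, 0.001], 'contact_force': [0.006, -0.4, -0.492], 'wrist_torque': [0.039, -0.023, -0.052], 'gripper_width': 85.511}
top {'camera_matrix': [[497.964, 0.0, 319.004], [0.0, 497.964, 248.558], [0.0, 0.0, 1.0]], 'R': [[0.011, -1.0, -0.008], [-0.998, -0.01, -0.06], [0.06, 0.009, -0.998]], 't': [-72.335, 521.478, 1008.43]}
side {'camera_matrix': [[560.658, 0.0, 319.696], [0.0, 560.658, 240.217], [0.0, 0.0, 1.0]], 'R': [[-0.974, -0.226, 0.02], [-0.128, 0.473, -0.872], [0.188, -0.852, -0.489]], 't': [512.603, 127.521, 1200.384]}
```

View pics/top0.png

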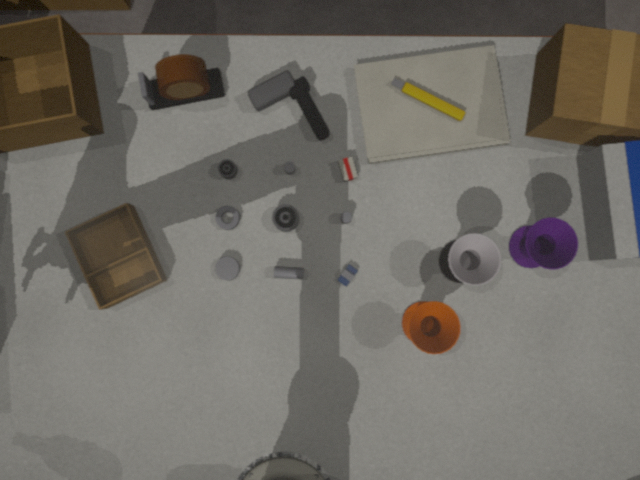

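View pics/side0.png

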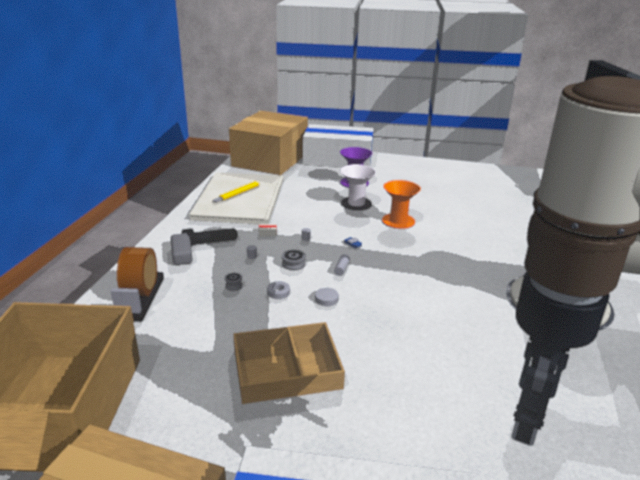

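The top view shows the following:

- Carton near (115,255), with the wide bay apparently up-left.
- Bearing (228,216) and large pulley (286,217).
- Rollers (290,169) and (347,217).
- Small pulley (228,169), disc (228,266) and pin (288,272).
- White funnel with black foot (470,260).

The arm is outside the top view at the left. I'll segment by depth next.

```bash
cat >h.py <<'E'
from bench import arm
import cv2,numpy as np
C={n:arm.get_calibration(n) for n in("top","side")}
def world(n,d):
    c=C[n];K=np.array(c["camera_matrix"]);R=np.array(c["R"]);t=np.array(c["t"])
    v,u=np.mgrid[:480,:640];p=np.stack([(u-K[0,2])/K[0,0]*d,(v-K[1,2])/K[1,1]*d,d],-1)
    return (p-t)@R
def ray(n,u,v,z):
    c=C[n];K=np.array(c["camera_matrix"]);R=np.array(c["R"]);t=np.array(c["t"])
    o=-R.T@t;g=R.T@np.linalg.solve(K,[u,v,1.]);return o+g*(z-o[2])/g[2]
def proj(n,X):
    c=C[n];p=np.array(c["camera_matrix"])@(np.array(c["R"])@np.array(X,float)+c["t"]);return p[:2]/p[2]
E
python3 - <<'E'
from h import *
d=np.load("pics/top0.npy");W=world("top",d);z=W[...,2]
print("table z",np.median(z[300:330,200:300]),"zeros",(d==0).sum())
m=((z>7)&(d>0)).astype(np.uint8)
n,l,st,ce=cv2.connectedComponentsWithStats(m)
for i in range(1,n):
    if st[i,4]<40: continue
    q=W[l==i];h=np.percentile(q[:,2],90);t=q[q[:,2]>h-4]
    (cu,cv),r=cv2.minEnclosingCircle(np.argwhere((l==i)&(z>h-4))[:,::-1].astype(np.float32))
    X=ray("top",cu,cv,h)
    print(st[i].tolist(),"h",h.round(1),"mean",t.mean(0).round(1),"circ",X.round(1),"r",(r*(1008-h)/498).round(1))
im=cv2.imread("pics/top0.png")
a=cv2.resize(im[190:320,50:190],None,fx=4,fy=4,interpolation=2);b=cv2.resize(im[150:290,205:365],None,fx=4,fy=4,interpolation=2)
cv2.imwrite("pics/a.png",a);cv2.imwrite("pics/b.png",b)
# carton rim
i=l[255,75] or l[206,127]
q=np.argwhere((z>32)&(z<50)&(W[...,1]>200)&(W[...,1]<420)&(W[...,0]>300)&(W[...,0]<620))
pts=W[q[:,0],q[:,1],:2].astype(np.float32);print("rim",len(pts),cv2.minAreaRect(pts),np.median(z[q[:,0],q[:,1]]))
E
```

```text
table z -0.6083369045055615 zeros 1225
[0, 14, 103, 138, 6888] h 117.3 mean [849.6 451.5 118.4] circ [846.8 486.1 117.3] r 116.4
[526, 23, 114, 238, 18101] h 129.9 mean [ 840.9 -585.2  128.9] circ [ 841.3 -590.7  129.9] r 113.5
[354, 45, 157, 118, 14256] h 21.9 mean [ 828.5 -292.8   20.9] circ [ 825.8 -298.4   21.9] r 171.4
[138, 54, 87, 56, 3304] h 109.3 mean [859.8 208.8 109.4] circ [858.9 209.5 109.3] r 31.1
[248, 70, 82, 70, 2121] h 36.3 mean [851.8  23.3  35. ] circ [807.9   7.6  36.3] r 78.1
[339, 157, 19, 25, 326] h 21.8 mean [ 688.3 -125.6   20.1] circ [ 688.6 -125.8   21.8] r 23.2
[218, 159, 19, 19, 272] h 26.0 mean [686.7 124.6  24.3] circ [686.2 124.1  26. ] r 18.0
[284, 161, 12, 13, 119] h 27.0 mean [690.4  -4.4  25.4] circ [689.8  -4.7  27. ] r 11.2
[65, 203, 102, 107, 2289] h 40.6 mean [501.2 347.5  39.6] circ [501.5 346.8  40.6] r 106.5
[272, 204, 28, 28, 582] h 26.1 mean [585.7   2.   24.4] circ [585.5   2.2  26.1] r 26.6
[216, 206, 24, 24, 347] h 16.5 mean [585.9 123.5  14.8] circ [585.5 122.7  16.5] r 23.7
[341, 211, 12, 13, 114] h 27.1 mean [ 587.7 -122.2   25.5] circ [ 587.6 -122.5   27.1] r 11.2
[520, 217, 59, 53, 2174] h 98.0 mean [ 533.2 -512.    97.3] circ [ 532.3 -506.4   98. ] r 48.5
[449, 233, 53, 52, 2007] h 98.2 mean [ 501.6 -365.8   97.6] circ [ 500.9 -361.4   98.2] r 48.3
[216, 256, 24, 25, 461] h 16.6 mean [480.6 120.8  14.9] circ [480.2 120.7  16.6] r 24.0
[338, 264, 20, 22, 214] h 14.4 mean [ 469.4 -127.    12.8] circ [ 469.5 -126.    14.4] r 21.2
[274, 266, 30, 13, 343] h 24.3 mean [473.1  -5.4  22.7] circ [470.2  -5.6  24.3] r 29.5
[408, 301, 53, 53, 2020] h 98.4 mean [ 370.4 -286.8   97.7] circ [ 371.9 -284.2   98.4] r 48.7
[244, 458, 80, 22, 1203] h 18.1 mean [68.3  0.  18.3] circ [60.5 -1.  18.1] r 60.6
rim 976 ((502.7855529785156, 347.4317932128906), (174.97988891601562, 140.8563232421875), 25.656465530395508) 38.829645447288875
```

View pics/b.png

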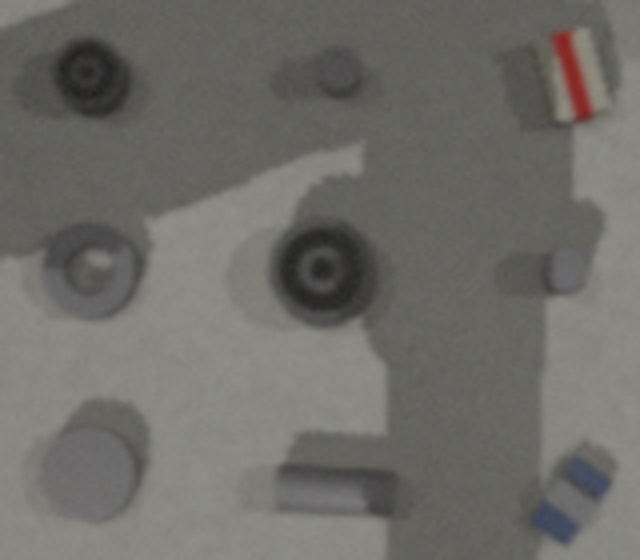

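View pics/a.png

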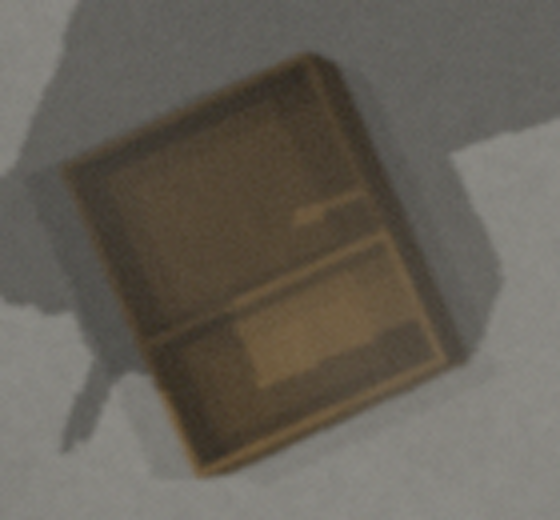

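The bearing, both rollers and the funnel all match their given sizes and heights. The carton rim comes out at 175×141 mm, with its long axis at 25.7° and the narrow bay toward −x−y. I'll turn the tool to the carton's yaw once and use that for everything.

```bash
cat >>h.py <<'E'
from scipy.spatial.transform import Rotation as Ro
YAW=25.66
def go(*targets):
    s=arm.read_state();R=Ro.from_quat(s["ee_rot"]);p=np.array(s["position"])
    T=Ro.from_euler('z',YAW,degrees=True)*Ro.from_euler('x',180,degrees=True)
    print("t",round(s["clock"],2),"p",p.round(1),"w",round(s["gripper_width"],1),"F",np.round(s["contact_force"],1))
    print("rot",(R.inv()*T).as_rotvec().round(3))
    for t in targets: print(t,"cm",(R.inv().apply(np.array(t)-p)/10).round(2))
E
python3 -c "
from h import *
go((585.5,2,110),(585.5,2,0))"
```

```text
t 0.1 p [159.8 603.7 230.4] w 85.4 F [-0.4  0.2 -0.4]
rot [ 0.002  0.001 -0.707]
(585.5, 2, 110) cm [56.55 47.24 12.14]
(585.5, 2, 0) cm [56.55 47.22 23.14]
```

Emit:
move_arm:
  moves:
    - {"gripper": 1, "xyz": [56.5, 47.2, 12], "angular": [0, 0, -0.707]}
    - {"gripper": 1, "xyz": [56.5, 47.2, 12], "angular": [0, 0, -0.707]}
    - {"gripper": 1, "xyz": [56.5, 47.2, 12], "angular": [0, 0, -0.707]}
    - {"gripper": 1, "xyz": [56.5, 47.2, 12], "angular": [0, 0, -0.707]}
    - {"gripper": 1, "xyz": [56.5, 47.2, 12], "angular": [0, 0, -0.707]}
    - {"gripper": 1, "xyz": [56.5, 47.2, 12], "angular": [0, 0, -0.707]}
    - {"gripper": 1, "xyz": [56.5, 47.2, 12], "angular": [0, 0, -0.707]}
    - {"gripper": 1, "xyz": [56.5, 47.2, 12], "angular": [0, 0, -0.707]}
    - {"gripper": 1, "xyz": [56.5, 47.2, 12], "angular": [0, 0, -0.707]}
    - {"gripper": 1, "xyz": [56.5, 47.2, 12], "angular": [0, 0, -0.707]}

```text
clock: 1.35
position: [517.2, 98.9, 130.3]
ee_rot: [0.975, 0.222, -0.0, 0.0]
contact_force: [-0.2, 0.5, -0.0]
gripper_width: 85.7
```

```bash
python3 -c "
from h import *
go((585.5,2,110),(585.5,2,0))"
```

```text
t 1.35 p [517.2  98.9 130.3] w 85.7 F [-0.2  0.5 -0. ]
rot [-0.     0.     0.001]
(585.5, 2, 110) cm [ 1.96 11.7   2.03]
(585.5, 2, 0) cm [ 1.96 11.7  13.03]
```

Emit:
move_arm:
  moves:
    - {"gripper": 1, "xyz": [2, 11.7, 2], "angular": [0, 0, 0]}
    - {"gripper": 1, "xyz": [2, 11.7, 2], "angular": [0, 0, 0]}
    - {"gripper": 1, "xyz": [2, 11.7, 6], "angular": [0, 0, 0]}
    - {"gripper": 1, "xyz": [2, 11.7, 6], "angular": [0, 0, 0]}

```text
clock: 1.85
position: [582.3, 2.5, 67.3]
ee_rot: [0.975, 0.221, -0.004, -0.0]
contact_force: [0.4, -0.1, 0.5]
gripper_width: 85.4
```

```bash
python3 - <<'E'
from h import *
go((585.5,2,110),(585.5,2,0))
im,d=arm.get_image("side");u,v=proj("side",(585,2,20)).astype(int)
print(u,v);cv2.imwrite("pics/c.png",cv2.resize(im[v-90:v+60,u-100:u+100],None,fx=3,fy=3,interpolation=2))
E
```

```text
t 1.85 p [582.3   2.5  67.3] w 85.4 F [ 0.4 -0.1  0.5]
rot [-0.002  0.008 -0.002]
(585.5, 2, 110) cm [ 0.23  0.18 -4.27]
(585.5, 2, 0) cm [0.32 0.2  6.73]
295 255
```

View pics/c.png

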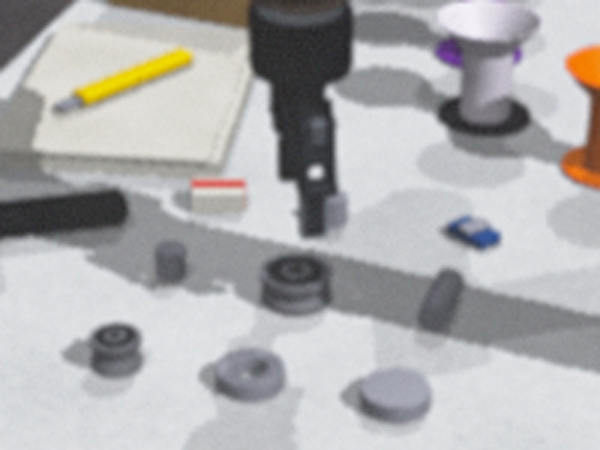

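Pulley at crop (297,265). The near finger tip is at (313,235), just in front of and above it, as the jaw direction predicts.

Emit:
move_arm:
  moves:
    - {"gripper": 1, "xyz": [0.2, 0.1, 4.5], "angular": [0, 0, 0]}
    - {"gripper": 1, "xyz": [0.2, 0.1, 5.5], "angular": [0, 0, 0]}
    - {"gripper": 1, "xyz": [0.2, 0.1, 5.5], "angular": [0, 0, 0]}
    - {"gripper": 1, "xyz": [0.2, 0.1, 5.5], "angular": [0, 0, 0]}

```text
clock: 2.4
position: [588.5, 4.5, 17.7]
ee_rot: [0.975, 0.223, 0.002, 0.0]
contact_force: [-0.4, -0.2, 0.4]
gripper_width: 85.4
```

```bash
python3 -c "
from h import *
go((585.5,2,0))"
```

```text
t 2.4 p [588.5   4.5  17.7] w 85.4 F [-0.4 -0.2  0.4]
rot [ 0.001 -0.003  0.001]
(585.5, 2, 0) cm [-0.39  0.09  1.77]
```

Emit:
move_arm:
  moves:
    - {"gripper": 1, "xyz": [-0.35, 0.1, 1.8], "angular": [0, 0, 0]}
    - {"gripper": 1, "xyz": [-0.35, 0.1, 1.8], "angular": [0, 0, 0]}
    - {"gripper": 1, "xyz": [-0.35, 0.1, 1.8], "angular": [0, 0, 0]}
    - {"gripper": -1, "xyz": [-0.35, 0.1, 1.8], "angular": [0, 0, 0]}
    - {"gripper": -1, "xyz": [-0.35, 0.1, 1.8], "angular": [0, 0, 0]}
    - {"gripper": -1, "xyz": [-0.35, 0.1, 1.8], "angular": [0, 0, 0]}
    - {"gripper": -1, "xyz": [-0.35, 0.1, 1.8], "angular": [0, 0, 0]}
    - {"gripper": -1, "xyz": [-0.35, 0.1, 1.8], "angular": [0, 0, 0]}

```text
clock: 3.4
position: [585.1, 1.7, -0.8]
ee_rot: [0.975, 0.223, 0.001, 0.0]
contact_force: [-1.9, 1.6, 6.3]
gripper_width: 53.4
```

```bash
python3 -c "
from h import *
go((534.3,362.6,110))"
```

```text
t 3.4 p [585.1   1.7  -0.8] w 53.4 F [-1.9  1.6  6.3]
rot [ 0.    -0.001  0.001]
(534.3, 362.6, 110) cm [ 11.09 -34.72 -11.09]
```

Emit:
move_arm:
  moves:
    - {"gripper": -1, "xyz": [0, 0, -0.5], "angular": [0, 0, 0]}
    - {"gripper": -1, "xyz": [0, 0, -2], "angular": [0, 0, 0]}
    - {"gripper": -1, "xyz": [0, 0, -5], "angular": [0, 0, 0]}
    - {"gripper": -1, "xyz": [0, 0, -5], "angular": [0, 0, 0]}
    - {"gripper": -1, "xyz": [0, 0, -5], "angular": [0, 0, 0]}

```text
clock: 4.03
position: [584.1, 1.5, 47.7]
ee_rot: [0.975, 0.222, -0.0, -0.0]
contact_force: [0.3, 0.3, -1.3]
gripper_width: 53.5
```

```bash
python3 - <<'E'
from h import *
go((534.3,362.6,110))
im,d=arm.get_image("side");u,v=proj("side",(585,2,60)).astype(int)
print(u,v);cv2.imwrite("pics/d.png",cv2.resize(im[v-50:v+50,u-60:u+60],None,fx=5,fy=5,interpolation=2))
E
```

```text
t 4.03 p [584.1   1.5  47.7] w 53.5 F [ 0.3  0.3 -1.3]
rot [-0.  0. -0.]
(534.3, 362.6, 110) cm [ 11.14 -34.71  -6.22]
294 240
```

View pics/d.png

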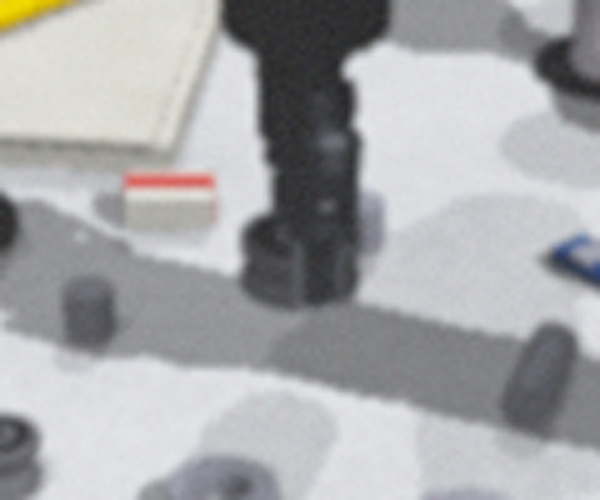

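The pulley is lifted level, with its bottom at about fingertip height (crop 300,270). Next I'll carry it over the wide bay.

Emit:
move_arm:
  moves:
    - {"gripper": -1, "xyz": [2, -3, -6], "angular": [0, 0, 0]}
    - {"gripper": -1, "xyz": [11.1, -34.7, -6.2], "angular": [0, 0, 0]}
    - {"gripper": -1, "xyz": [11.1, -34.7, -6.2], "angular": [0, 0, 0]}
    - {"gripper": -1, "xyz": [11.1, -34.7, -6.2], "angular": [0, 0, 0]}
    - {"gripper": -1, "xyz": [11.1, -34.7, -6.2], "angular": [0, 0, 0]}
    - {"gripper": -1, "xyz": [11.1, -34.7, -6.2], "angular": [0, 0, 0]}
    - {"gripper": -1, "xyz": [11.1, -34.7, -6.2], "angular": [0, 0, 0]}
    - {"gripper": -1, "xyz": [11.1, -34.7, -6.2], "angular": [0, 0, 0]}
    - {"gripper": -1, "xyz": [11.1, -34.7, -6.2], "angular": [0, 0, 0]}
    - {"gripper": -1, "xyz": [11.1, -34.7, -6.2], "angular": [0, 0, 0]}

```text
clock: 5.32
position: [534.5, 360.6, 109.6]
ee_rot: [0.975, 0.221, -0.0, 0.0]
contact_force: [-0.1, -0.8, -2.0]
gripper_width: 53.8
```

```bash
python3 -c "
from h import *
go((534.3,362.6,20),(534.3,362.6,5))"
```

```text
t 5.33 p [534.5 360.6 109.6] w 53.8 F [-0.1 -0.8 -2. ]
rot [ 0.     0.001 -0.002]
(534.3, 362.6, 20) cm [ 0.07 -0.19  8.96]
(534.3, 362.6, 5) cm [ 0.07 -0.19 10.46]
```

Emit:
move_arm:
  moves:
    - {"gripper": -1, "xyz": [0.1, -0.2, 5], "angular": [0, 0, 0]}
    - {"gripper": -1, "xyz": [0.1, -0.2, 9], "angular": [0, 0, 0]}
    - {"gripper": -1, "xyz": [0.1, -0.2, 10], "angular": [0, 0, 0]}
    - {"gripper": -1, "xyz": [0.1, -0.2, 10], "angular": [0, 0, 0]}
    - {"gripper": -1, "xyz": [0.1, -0.2, 10.2], "angular": [0, 0, 0]}
    - {"gripper": -1, "xyz": [0.1, -0.2, 10.2], "angular": [0, 0, 0]}

```text
clock: 6.08
position: [534.9, 365.2, 9.4]
ee_rot: [0.975, 0.222, 0.001, -0.001]
contact_force: [0.5, -0.4, -1.2]
gripper_width: 53.3
```

```bash
python3 -c "
from h import *
go((534.3,362.6,3.2))"
```

```text
t 6.08 p [534.9 365.2   9.4] w 53.3 F [ 0.5 -0.4 -1.2]
rot [-0.001 -0.003  0.   ]
(534.3, 362.6, 3.2) cm [-0.17  0.2   0.62]
```

Emit:
move_arm:
  moves:
    - {"gripper": -1, "xyz": [-0.1, 0.2, 0.35], "angular": [0, 0, 0]}
    - {"gripper": -1, "xyz": [-0.1, 0.2, 0.55], "angular": [0, 0, 0]}
    - {"gripper": -1, "xyz": [-0.1, 0.2, 0.55], "angular": [0, 0, 0]}

```text
clock: 6.45
position: [534.2, 362.1, 3.2]
ee_rot: [0.975, 0.222, 0.0, 0.0]
contact_force: [-2.0, -2.7, 4.7]
gripper_width: 53.4
```

Force has turned to +4.7 N at the expected height, so the pulley is on the floor. I'll release it with a partial opening.

Emit:
move_arm:
  moves:
    - {"gripper": 0.3, "xyz": [0, 0, 0], "angular": [0, 0, 0]}
    - {"gripper": 0.5, "xyz": [0, 0, 0], "angular": [0, 0, 0]}
    - {"gripper": 0.65, "xyz": [0, 0, 0], "angular": [0, 0, 0]}
    - {"gripper": 0.65, "xyz": [0, 0, 0], "angular": [0, 0, 0]}
    - {"gripper": 0.65, "xyz": [0, 0, -3], "angular": [0, 0, 0]}
    - {"gripper": 0.65, "xyz": [0, 0, -9], "angular": [0, 0, 0]}
    - {"gripper": 1, "xyz": [0, 0, -12], "angular": [0, 0, 0]}
    - {"gripper": 1, "xyz": [0, 0, -12], "angular": [0, 0, 0]}

```text
clock: 7.45
position: [535.6, 363.7, 125.8]
ee_rot: [0.975, 0.222, 0.003, -0.002]
contact_force: [0.3, -0.2, -1.1]
gripper_width: 85.6
```

```bash
python3 -c "
from h import *
go((585.7,123,110),(585.7,123,20))"
```

```text
t 7.45 p [535.6 363.7 125.8] w 85.6 F [ 0.3 -0.2 -1.1]
rot [-0.002 -0.007  0.001]
(585.7, 123, 110) cm [-5.94 23.86  1.49]
(585.7, 123, 20) cm [-6.   23.88 10.49]
```

Emit:
move_arm:
  moves:
    - {"gripper": 1, "xyz": [-5.9, 23.9, 2], "angular": [0, 0, 0]}
    - {"gripper": 1, "xyz": [-5.9, 23.9, 2], "angular": [0, 0, 0]}
    - {"gripper": 1, "xyz": [-5.9, 23.9, 2], "angular": [0, 0, 0]}
    - {"gripper": 1, "xyz": [-5.9, 23.9, 2], "angular": [0, 0, 0]}
    - {"gripper": 1, "xyz": [-5.9, 23.9, 7], "angular": [0, 0, 0]}
    - {"gripper": 1, "xyz": [-5.9, 23.9, 10], "angular": [0, 0, 0]}
    - {"gripper": 1, "xyz": [-5.9, 23.9, 10], "angular": [0, 0, 0]}
    - {"gripper": 1, "xyz": [-5.9, 23.9, 10], "angular": [0, 0, 0]}

```text
clock: 8.45
position: [585.2, 121.7, 22.8]
ee_rot: [0.975, 0.223, 0.0, 0.0]
contact_force: [0.5, -0.6, 0.4]
gripper_width: 85.1
```

```bash
python3 - <<'E'
from h import *
go((585.7,123,0.5))
im,d=arm.get_image("top")
W=world("top",d);
q=np.argwhere((W[...,2]>20)&(W[...,2]<34)&(np.hypot(W[...,0]-534,W[...,1]-362)<40));print(len(q),W[q[:,0],q[:,1]].mean(0),W[q[:,0],q[:,1]].std(0))
cv2.imwrite("pics/e.png",cv2.resize(im[150:320,50:350],None,fx=2.5,fy=2.5,interpolation=2))
E
```

```text
t 8.45 p [585.2 121.7  22.8] w 85.1 F [ 0.5 -0.6  0.4]
rot [ 0.    -0.001  0.001]
(585.7, 123, 0.5) cm [ 0.1  -0.1   2.23]
0 [nan nan nan] [nan nan nan]<stdin>:5: RuntimeWarning: Mean of empty slice.
  ret = um.true_divide(
  ret = _var(a, axis=axis, dtype=dtype, out=out, ddof=ddof,
  arrmean = um.true_divide(arrmean, div, out=arrmean,
  ret = um.true_divide(
```

View pics/e.png

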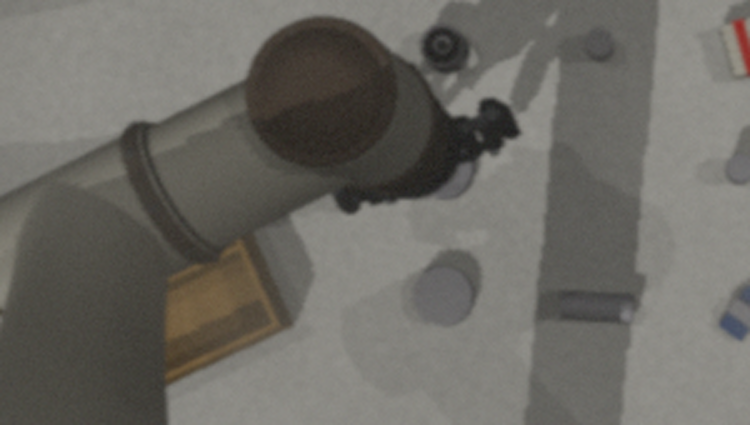

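The arm hides the wide bay here. The fingers at crop (350,200) and (495,115) straddle the bearing near (450,175), so I'll descend and grasp.

Emit:
move_arm:
  moves:
    - {"gripper": 1, "xyz": [0.1, -0.1, 2.2], "angular": [0, 0, 0]}
    - {"gripper": 1, "xyz": [0.1, -0.1, 2.2], "angular": [0, 0, 0]}
    - {"gripper": -1, "xyz": [0.1, -0.1, 2.2], "angular": [0, 0, 0]}
    - {"gripper": -1, "xyz": [0.1, -0.1, 2.2], "angular": [0, 0, 0]}
    - {"gripper": -1, "xyz": [0.1, -0.1, 2.2], "angular": [0, 0, 0]}
    - {"gripper": -1, "xyz": [0.1, -0.1, 2.2], "angular": [0, 0, 0]}
    - {"gripper": -1, "xyz": [0.1, -0.1, 2.2], "angular": [0, 0, 0]}
    - {"gripper": -1, "xyz": [0.1, -0.1, 2.2], "angular": [0, 0, 0]}

```text
clock: 9.5
position: [585.9, 123.1, 2.2]
ee_rot: [0.975, 0.222, 0.001, -0.0]
contact_force: [-2.2, 0.4, 5.7]
gripper_width: 47.7
```

Emit:
move_arm:
  moves:
    - {"gripper": -1, "xyz": [0, 0, -0.5], "angular": [0, 0, 0]}
    - {"gripper": -1, "xyz": [0, 0, -3], "angular": [0, 0, 0]}
    - {"gripper": -1, "xyz": [0, 0, -8], "angular": [0, 0, 0]}
    - {"gripper": -1, "xyz": [0, 0, -11], "angular": [0, 0, 0]}
    - {"gripper": -1, "xyz": [0, 0, -11], "angular": [0, 0, 0]}

```text
clock: 10.12
position: [586.6, 123.3, 113.3]
ee_rot: [0.975, 0.222, 0.003, -0.001]
contact_force: [0.3, -0.6, -2.2]
gripper_width: 47.3
```

```bash
python3 -c "
from h import *
go((457.7,325.8,110))"
```

```text
t 10.12 p [586.6 123.3 113.3] w 47.3 F [ 0.3 -0.6 -2.2]
rot [ 0.    -0.006  0.   ]
(457.7, 325.8, 110) cm [ -2.84 -23.84   0.31]
```

Emit:
move_arm:
  moves:
    - {"gripper": -1, "xyz": [-2.9, -23.9, 0.3], "angular": [0, 0, 0]}
    - {"gripper": -1, "xyz": [-2.9, -23.9, 0.3], "angular": [0, 0, 0]}
    - {"gripper": -1, "xyz": [-2.9, -23.9, 0.3], "angular": [0, 0, 0]}
    - {"gripper": -1, "xyz": [-2.9, -23.9, 0.3], "angular": [0, 0, 0]}
    - {"gripper": -1, "xyz": [-2.9, -23.9, 0.3], "angular": [0, 0, 0]}
    - {"gripper": -1, "xyz": [-2.9, -23.9, 3.5], "angular": [0, 0, 0]}
    - {"gripper": -1, "xyz": [-2.9, -23.9, 5], "angular": [0, 0, 0]}
    - {"gripper": -1, "xyz": [-2.9, -23.9, 5], "angular": [0, 0, 0]}
    - {"gripper": -1, "xyz": [-2.9, -23.9, 5], "angular": [0, 0, 0]}

```text
clock: 11.25
position: [456.1, 325.4, 60.8]
ee_rot: [0.975, 0.222, 0.0, -0.0]
contact_force: [-0.9, -0.4, -1.5]
gripper_width: 47.7
```

```bash
python3 - <<'E'
from h import *
go((457.7,325.8,20),(457.7,325.8,6.2))
im,d=arm.get_image("side");u,v=proj("side",(490,345,50)).astype(int)
print(u,v);cv2.imwrite("pics/f.png",cv2.resize(im[v-80:v+70,u-100:u+100],None,fx=4,fy=4,interpolation=2))
E
```

```text
t 11.25 p [456.1 325.4  60.8] w 47.7 F [-0.9 -0.4 -1.5]
rot [-0.    -0.001 -0.   ]
(457.7, 325.8, 20) cm [0.15 0.03 4.08]
(457.7, 325.8, 6.2) cm [0.15 0.03 5.46]
295 346
```

View pics/f.png

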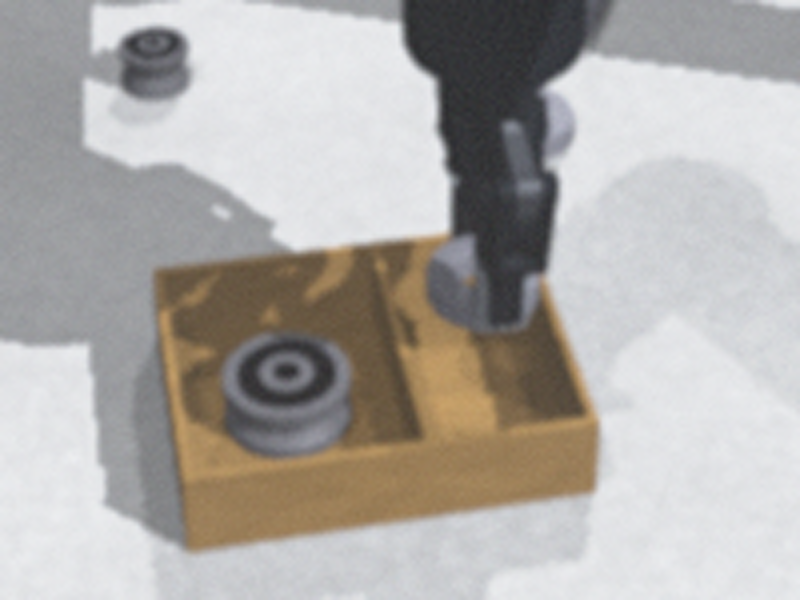

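```bash
python3 - <<'E'
from h import *
f=lambda X:((proj("side",X)-[195,266])*4).round()
for X in [(534.3,362.6,28),(534.3,362.6,4),(457.7,325.8,74),(502.8,347.4,40)]: print(X,f(X))
im,d=arm.get_image("side");W=world("side",d)
m=(im.max(2).astype(int)-im.min(2)<25)&(np.hypot(W[...,0]-534,W[...,1]-370)<60)&(W[...,2]>6)&(W[...,2]<60)
q=W[m];print(len(q),np.percentile(q,[2,25,50,75,90,98],axis=0).round(1))
t=q[q[:,2]>np.percentile(q[:,2],90)-5];A=np.c_[t[:,:2]-t[:,:2].mean(0),np.ones(len(t))]
print("top plane",np.linalg.lstsq(A,t[:,2],rcond=None)[0].round(3),t.mean(0).round(1))
# carton rim from the side view
r=W[(W[...,2]>34)&(W[...,2]<46)&(np.hypot(W[...,0]-502,W[...,1]-347)<125)&(im[...,2].astype(int)-im[...,0]>35)]
print(len(r),cv2.minAreaRect(r[:,:2].astype(np.float32)))
E
```

```text
(534.3, 362.6, 28) [294. 370.]
(534.3, 362.6, 4) [296. 411.]
(457.7, 325.8, 74) [486. 262.]
(502.8, 347.4, 40) [373. 338.]
829 [[512.  339.9   7. ]
 [524.2 360.2  15.5]
 [535.6 374.   26.5]
 [548.2 384.9  27.7]
 [556.8 389.5  28.5]
 [564.1 392.5  29.6]]
top plane [ 7.0000e-03 -1.0000e-03  2.7203e+01] [537.5 367.   27.2]
937 ((505.8735046386719, 350.2037353515625), (174.48524475097656, 142.72940063476562), 26.20946502685547)
```

The pulley lies flat, with its top at 27–28 mm and almost no tilt, centred in the wide bay. The bearing is level above the narrow bay, so I'll lower it.

Emit:
move_arm:
  moves:
    - {"gripper": -1, "xyz": [0.1, 0, 3], "angular": [0, 0, 0]}
    - {"gripper": -1, "xyz": [0.1, 0, 4.6], "angular": [0, 0, 0]}
    - {"gripper": -1, "xyz": [0.1, 0, 4.9], "angular": [0, 0, 0]}
    - {"gripper": -1, "xyz": [0.1, 0, 5.2], "angular": [0, 0, 0]}
    - {"gripper": -1, "xyz": [0.1, 0, 5.2], "angular": [0, 0, 0]}
    - {"gripper": -1, "xyz": [0.1, 0, 5.2], "angular": [0, 0, 0]}

```text
clock: 12.1
position: [456.6, 326.3, 8.9]
ee_rot: [0.975, 0.222, 0.0, -0.0]
contact_force: [-0.0, 1.0, -1.4]
gripper_width: 47.2
```

Emit:
move_arm:
  moves:
    - {"gripper": -1, "xyz": [0.1, 0, 0.2], "angular": [0, 0, 0]}
    - {"gripper": -1, "xyz": [0.1, 0, 0.35], "angular": [0, 0, 0]}
    - {"gripper": -1, "xyz": [0.1, 0, 0.35], "angular": [0, 0, 0]}

```text
clock: 12.48
position: [457.5, 326.7, 6.2]
ee_rot: [0.975, 0.222, 0.001, -0.0]
contact_force: [-2.6, -1.5, 7.1]
gripper_width: 47.5
```

Contact at 6.2 mm, as predicted. I'll release the bearing and rise.

Emit:
move_arm:
  moves:
    - {"gripper": 0.2, "xyz": [0, 0, 0], "angular": [0, 0, 0]}
    - {"gripper": 0.4, "xyz": [0, 0, 0], "angular": [0, 0, 0]}
    - {"gripper": 0.55, "xyz": [0, 0, 0], "angular": [0, 0, 0]}
    - {"gripper": 0.55, "xyz": [0, 0, 0], "angular": [0, 0, 0]}
    - {"gripper": 0.55, "xyz": [0, 0, -3], "angular": [0, 0, 0]}
    - {"gripper": 0.55, "xyz": [0, 0, -9], "angular": [0, 0, 0]}
    - {"gripper": 0.2, "xyz": [0, 0, -12], "angular": [0, 0, 0]}
    - {"gripper": 0.2, "xyz": [0, 0, -12], "angular": [0, 0, 0]}

```text
clock: 13.48
position: [458.4, 327.7, 127.7]
ee_rot: [0.975, 0.222, 0.003, -0.002]
contact_force: [-0.1, 0.1, -0.6]
gripper_width: 51.4
```

```bash
python3 -c "
from h import *
go((588,-122.4,110),(588,-122.4,4))"
```

```text
t 13.47 p [458.4 327.7 127.7] w 51.4 F [-0.1  0.1 -0.6]
rot [-0.003 -0.006  0.001]
(588, -122.4, 110) cm [-7.85 46.18  1.61]
(588, -122.4, 4) cm [-7.91 46.21 12.21]
```

Emit:
move_arm:
  moves:
    - {"gripper": 0.6, "xyz": [-7.8, 46.2, 2], "angular": [0, 0, 0]}
    - {"gripper": 0.6, "xyz": [-7.8, 46.2, 2], "angular": [0, 0, 0]}
    - {"gripper": 0.6, "xyz": [-7.8, 46.2, 2], "angular": [0, 0, 0]}
    - {"gripper": 0.6, "xyz": [-7.8, 46.2, 2], "angular": [0, 0, 0]}
    - {"gripper": 0.6, "xyz": [-7.8, 46.2, 2], "angular": [0, 0, 0]}
    - {"gripper": 0.6, "xyz": [-7.8, 46.2, 2], "angular": [0, 0, 0]}
    - {"gripper": 0.6, "xyz": [-7.8, 46.2, 2], "angular": [0, 0, 0]}
    - {"gripper": 0.6, "xyz": [-7.8, 46.2, 2], "angular": [0, 0, 0]}
    - {"gripper": 0.6, "xyz": [-7.8, 46.2, 5.5], "angular": [0, 0, 0]}
    - {"gripper": 0.6, "xyz": [-7.8, 46.2, 5.5], "angular": [0, 0, 0]}

```text
clock: 14.72
position: [583.9, -124.3, 65.7]
ee_rot: [0.975, 0.221, -0.005, -0.001]
contact_force: [-0.3, 0.7, -0.2]
gripper_width: 68.3
```

```bash
python3 - <<'E'
from h import *
im,d=arm.get_image("top");W=world("top",d)
im,d=arm.get_image("top")
go((588,-122.4,40),(588,-122.4,4))
cv2.imwrite("pics/g.png",cv2.resize(im[195:315,55:275],None,fx=3.5,fy=3.5,interpolation=2))
m=(W[...,2]>8)&(W[...,2]<35)&(np.hypot(W[...,0]-458,W[...,1]-326)<30);q=W[m];t=q[q[:,2]>14]
A=np.c_[t[:,:2]-t[:,:2].mean(0),np.ones(len(t))];print("bearing",len(t),t.mean(0).round(1),np.linalg.lstsq(A,t[:,2],rcond=None)[0].round(3))
E
```

```text
t 14.82 p [ 586.8 -123.7   69.2] w 68.6 F [ 0.7 -0.   1.1]
rot [-0.     0.002  0.001]
(588, -122.4, 40) cm [ 0.17 -0.06  2.92]
(588, -122.4, 4) cm [ 0.17 -0.06  6.52]
bearing 358 [458.1 326.2  18.2] [-6.0000e-03 -4.0000e-03  1.8199e+01]
```

View pics/g.png

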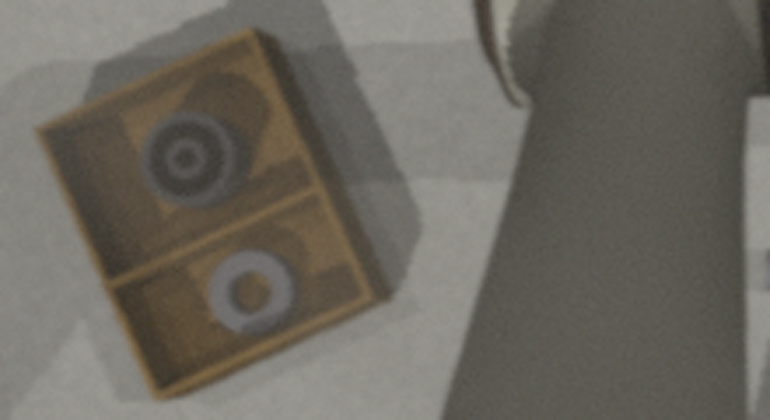

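Pulley (crop 188,158) and bearing (252,292) both lie flat in their bays. Now the first roller.

Emit:
move_arm:
  moves:
    - {"gripper": 0.6, "xyz": [0.1, 0, 4], "angular": [0, 0, 0]}
    - {"gripper": 0.6, "xyz": [0.1, 0, 6], "angular": [0, 0, 0]}
    - {"gripper": 0.6, "xyz": [0.1, 0, 6.4], "angular": [0, 0, 0]}
    - {"gripper": 0.6, "xyz": [0.1, 0, 6.4], "angular": [0, 0, 0]}
    - {"gripper": 0.6, "xyz": [0.1, 0, 6.4], "angular": [0, 0, 0]}

```text
clock: 15.45
position: [589.1, -123.2, 7.3]
ee_rot: [0.975, 0.223, 0.001, 0.0]
contact_force: [0.0, -0.1, 0.2]
gripper_width: 68.6
```

```bash
python3 -c "
from h import *
go((588,-122.4,5))"
```

```text
t 15.45 p [ 589.1 -123.2    7.3] w 68.6 F [ 0.  -0.1  0.2]
rot [ 0.001 -0.003  0.001]
(588, -122.4, 5) cm [-0.07 -0.12  0.23]
```

Emit:
move_arm:
  moves:
    - {"gripper": -1, "xyz": [-0.1, -0.1, 0.2], "angular": [0, 0, 0]}
    - {"gripper": -1, "xyz": [-0.1, -0.1, 0.2], "angular": [0, 0, 0]}
    - {"gripper": -1, "xyz": [-0.1, -0.1, 0.2], "angular": [0, 0, 0]}
    - {"gripper": -1, "xyz": [-0.1, -0.1, 0.2], "angular": [0, 0, 0]}
    - {"gripper": -1, "xyz": [-0.1, -0.1, 0.2], "angular": [0, 0, 0]}
    - {"gripper": -1, "xyz": [-0.1, -0.1, 0.2], "angular": [0, 0, 0]}
    - {"gripper": -1, "xyz": [-0.1, -0.1, 0.2], "angular": [0, 0, 0]}
    - {"gripper": -1, "xyz": [-0.1, -0.1, -3], "angular": [0, 0, 0]}
    - {"gripper": -1, "xyz": [-0.1, -0.1, -9], "angular": [0, 0, 0]}
    - {"gripper": -1, "xyz": [-0.1, -0.1, -15], "angular": [0, 0, 0]}

```text
clock: 16.7
position: [586.0, -122.8, 156.1]
ee_rot: [0.975, 0.222, -0.001, -0.0]
contact_force: [0.1, 0.4, -0.8]
gripper_width: 21.9
```

```bash
python3 -c "
from h import *
go((501,-361.6,150),(501,-361.6,105))"
```

```text
t 16.7 p [ 586.  -122.8  156.1] w 21.9 F [ 0.1  0.4 -0.8]
rot [-0.001  0.002  0.   ]
(501, -361.6, 150) cm [-18.    17.84   0.62]
(501, -361.6, 105) cm [-17.99  17.85   5.12]
```

Emit:
move_arm:
  moves:
    - {"gripper": -1, "xyz": [-18, 17.9, 0.6], "angular": [0, 0, 0]}
    - {"gripper": -1, "xyz": [-18, 17.9, 0.6], "angular": [0, 0, 0]}
    - {"gripper": -1, "xyz": [-18, 17.9, 0.6], "angular": [0, 0, 0]}
    - {"gripper": -1, "xyz": [-18, 17.9, 0.6], "angular": [0, 0, 0]}
    - {"gripper": -1, "xyz": [-18, 17.9, 0.6], "angular": [0, 0, 0]}
    - {"gripper": -1, "xyz": [-18, 17.9, 2.5], "angular": [0, 0, 0]}
    - {"gripper": -1, "xyz": [-18, 17.9, 3.5], "angular": [0, 0, 0]}
    - {"gripper": -1, "xyz": [-18, 17.9, 3.5], "angular": [0, 0, 0]}
    - {"gripper": -1, "xyz": [-18, 17.9, 3.5], "angular": [0, 0, 0]}

```text
clock: 17.82
position: [502.7, -361.9, 121.2]
ee_rot: [0.975, 0.223, 0.0, 0.0]
contact_force: [0.9, 0.2, -1.2]
gripper_width: 22.0
```

```bash
python3 - <<'E'
from h import *
go((501,-361.4,98))
im,d=arm.get_image("side");u,v=proj("side",(501,-361,90)).astype(int)
print(u,v,proj("side",(501,-361,98)));cv2.imwrite("pics/i.png",cv2.resize(im[v-60:v+60,u-80:u+80],None,fx=5,fy=5,interpolation=2))
E
```

```text
t 17.82 p [ 502.7 -361.9  121.2] w 22.0 F [ 0.9  0.2 -1.2]
rot [ 0.001 -0.     0.001]
(501, -361.4, 98) cm [-0.13 -0.12  2.32]
358 173 [358.77229646 170.76799273]
```

View pics/i.png

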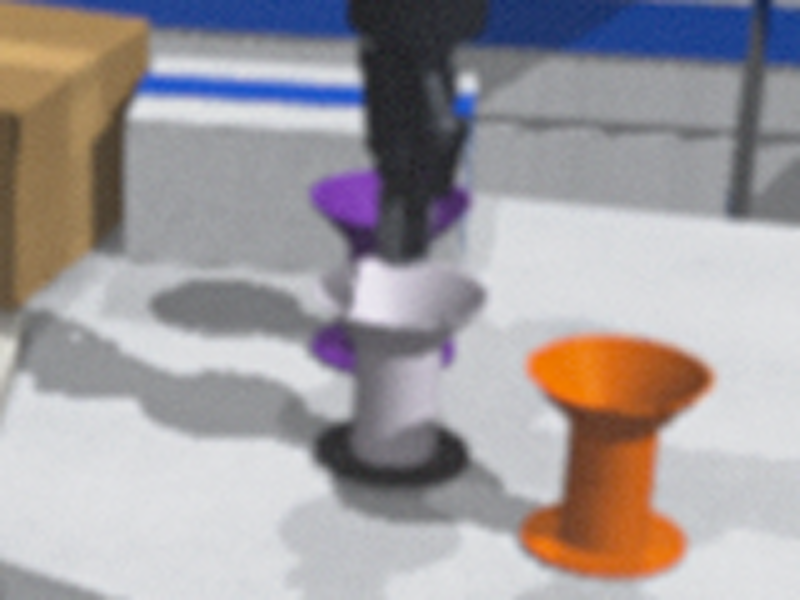

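The gripper at (403,250) is centred over the white mouth (403,290). I'll lower to just inside the rim and release with a small opening.

Emit:
move_arm:
  moves:
    - {"gripper": -1, "xyz": [-0.1, -0.1, 2], "angular": [0, 0, 0]}
    - {"gripper": -1, "xyz": [-0.1, -0.1, 2.4], "angular": [0, 0, 0]}
    - {"gripper": -1, "xyz": [-0.1, -0.1, 2.4], "angular": [0, 0, 0]}
    - {"gripper": -1, "xyz": [-0.1, -0.1, 2.4], "angular": [0, 0, 0]}
    - {"gripper": -0.1, "xyz": [-0.1, -0.1, 2.4], "angular": [0, 0, 0]}
    - {"gripper": -0.1, "xyz": [-0.1, -0.1, 2.4], "angular": [0, 0, 0]}
    - {"gripper": -0.1, "xyz": [-0.1, -0.1, 2.4], "angular": [0, 0, 0]}
    - {"gripper": -0.1, "xyz": [-0.1, -0.1, 2.4], "angular": [0, 0, 0]}
    - {"gripper": -0.1, "xyz": [-0.1, -0.1, -2], "angular": [0, 0, 0]}
    - {"gripper": -0.1, "xyz": [-0.1, -0.1, -4], "angular": [0, 0, 0]}

```text
clock: 19.12
position: [501.6, -362.4, 163.2]
ee_rot: [0.975, 0.222, 0.001, 0.001]
contact_force: [0.3, -0.5, -0.8]
gripper_width: 38.3
```

```bash
python3 -c "
from h import *
go((690.1,-4.6,110),(690.1,-4.6,60))"
```

```text
t 19.12 p [ 501.6 -362.4  163.2] w 38.3 F [ 0.3 -0.5 -0.8]
rot [ 0.003 -0.002  0.001]
(690.1, -4.6, 110) cm [ 32.49 -24.08   5.3 ]
(690.1, -4.6, 60) cm [ 32.48 -24.09  10.3 ]
```

Emit:
move_arm:
  moves:
    - {"gripper": 0.6, "xyz": [32.5, -24.1, 5], "angular": [0, 0, 0]}
    - {"gripper": 0.6, "xyz": [32.5, -24.1, 5], "angular": [0, 0, 0]}
    - {"gripper": 0.6, "xyz": [32.5, -24.1, 5], "angular": [0, 0, 0]}
    - {"gripper": 0.6, "xyz": [32.5, -24.1, 5], "angular": [0, 0, 0]}
    - {"gripper": 0.6, "xyz": [32.5, -24.1, 5], "angular": [0, 0, 0]}
    - {"gripper": 0.6, "xyz": [32.5, -24.1, 5], "angular": [0, 0, 0]}
    - {"gripper": 0.6, "xyz": [32.5, -24.1, 5], "angular": [0, 0, 0]}
    - {"gripper": 0.6, "xyz": [32.5, -24.1, 9], "angular": [0, 0, 0]}
    - {"gripper": 0.6, "xyz": [32.5, -24.1, 10], "angular": [0, 0, 0]}
    - {"gripper": 0.6, "xyz": [32.5, -24.1, 10], "angular": [0, 0, 0]}

```text
clock: 20.38
position: [688.8, -4.3, 60.3]
ee_rot: [0.975, 0.222, -0.001, 0.0]
contact_force: [0.8, -0.2, -0.0]
gripper_width: 68.1
```

```bash
python3 - <<'E'
from h import *
im,d=arm.get_image("top");W=world("top",d)
go((690.1,-4.6,20),(690.1,-4.6,5))
m=(d>0)&(np.hypot(W[...,0]-501,W[...,1]+361)<15);print("funnel bore z",np.percentile(W[m][:,2],[5,25,50,75]).round(1))
cv2.imwrite("pics/j.png",cv2.resize(im[200:360,300:520],None,fx=3,fy=3,interpolation=2))
E
```

```text
t 20.43 p [689.6  -4.3  61.6] w 68.6 F [-0.3  0.5  0.1]
rot [ 0.001 -0.001  0.   ]
(690.1, -4.6, 20) cm [0.03 0.04 4.16]
(690.1, -4.6, 5) cm [0.03 0.04 5.66]
funnel bore z [ 6.9 28.3 29.6 31.2]
```

View pics/j.png

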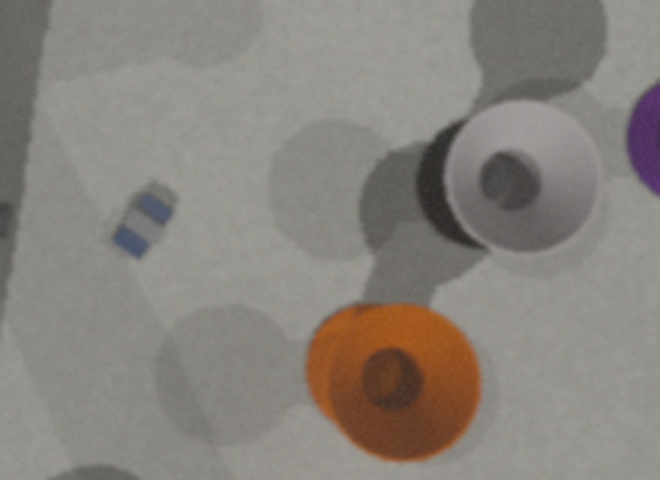

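The first roller is upright in the tube, with its top at about 30 mm (crop 510,180). Now the second.

Emit:
move_arm:
  moves:
    - {"gripper": 0.6, "xyz": [0, 0, 4], "angular": [0, 0, 0]}
    - {"gripper": 0.6, "xyz": [0, 0, 5.5], "angular": [0, 0, 0]}
    - {"gripper": 0.6, "xyz": [0, 0, 5.6], "angular": [0, 0, 0]}
    - {"gripper": 0.6, "xyz": [0, 0, 5.6], "angular": [0, 0, 0]}

```text
clock: 20.92
position: [690.3, -3.8, 6.4]
ee_rot: [0.975, 0.222, 0.001, 0.0]
contact_force: [1.1, -1.0, -0.3]
gripper_width: 68.4
```

```bash
python3 -c "
from h import *
go((690.1,-4.6,5))"
```

```text
t 20.93 p [690.3  -3.8   6.4] w 68.4 F [ 1.1 -1.  -0.3]
rot [ 0.001 -0.002  0.001]
(690.1, -4.6, 5) cm [-0.06  0.07  0.14]
```

Emit:
move_arm:
  moves:
    - {"gripper": -1, "xyz": [0, 0, 0.1], "angular": [0, 0, 0]}
    - {"gripper": -1, "xyz": [0, 0, 0.1], "angular": [0, 0, 0]}
    - {"gripper": -1, "xyz": [0, 0, 0.1], "angular": [0, 0, 0]}
    - {"gripper": -1, "xyz": [0, 0, 0.1], "angular": [0, 0, 0]}
    - {"gripper": -1, "xyz": [0, 0, 0.1], "angular": [0, 0, 0]}
    - {"gripper": -1, "xyz": [0, 0, 0.1], "angular": [0, 0, 0]}
    - {"gripper": -1, "xyz": [0, 0, 0.1], "angular": [0, 0, 0]}
    - {"gripper": -1, "xyz": [0, 0, -3], "angular": [0, 0, 0]}
    - {"gripper": -1, "xyz": [0, 0, -9], "angular": [0, 0, 0]}
    - {"gripper": -1, "xyz": [0, 0, -15], "angular": [0, 0, 0]}

```text
clock: 22.18
position: [688.3, -3.8, 154.7]
ee_rot: [0.975, 0.222, -0.002, -0.0]
contact_force: [1.3, 0.5, -1.3]
gripper_width: 21.9
```

```bash
python3 -c "
from h import *
go((501,-361.6,150))"
```

```text
t 22.18 p [688.3  -3.8 154.7] w 21.9 F [ 1.3  0.5 -1.3]
rot [-0.001  0.003  0.   ]
(501, -361.6, 150) cm [-32.38  24.14   0.54]
```

Emit:
move_arm:
  moves:
    - {"gripper": -1, "xyz": [-32.4, 24.2, 0.5], "angular": [0, 0, 0]}
    - {"gripper": -1, "xyz": [-32.4, 24.2, 0.5], "angular": [0, 0, 0]}
    - {"gripper": -1, "xyz": [-32.4, 24.2, 0.5], "angular": [0, 0, 0]}
    - {"gripper": -1, "xyz": [-32.4, 24.2, 0.5], "angular": [0, 0, 0]}
    - {"gripper": -1, "xyz": [-32.4, 24.2, 0.5], "angular": [0, 0, 0]}
    - {"gripper": -1, "xyz": [-32.4, 24.2, 0.5], "angular": [0, 0, 0]}
    - {"gripper": -1, "xyz": [-32.4, 24.2, 0.5], "angular": [0, 0, 0]}
    - {"gripper": -1, "xyz": [-32.4, 24.2, 3], "angular": [0, 0, 0]}
    - {"gripper": -1, "xyz": [-32.4, 24.2, 3.5], "angular": [0, 0, 0]}
    - {"gripper": -1, "xyz": [-32.4, 24.2, 3.5], "angular": [0, 0, 0]}

```text
clock: 23.42
position: [501.9, -361.8, 119.2]
ee_rot: [0.975, 0.223, -0.001, -0.0]
contact_force: [0.4, -0.6, -0.7]
gripper_width: 21.8
```

```bash
python3 -c "
from h import *
go((501,-361.4,98))"
```

```text
t 23.43 p [ 501.9 -361.8  119.2] w 21.8 F [ 0.4 -0.6 -0.7]
rot [-0.001  0.001  0.001]
(501, -361.4, 98) cm [-0.06 -0.08  2.12]
```

Emit:
move_arm:
  moves:
    - {"gripper": -1, "xyz": [-0.1, -0.1, 2], "angular": [0, 0, 0]}
    - {"gripper": -1, "xyz": [-0.1, -0.1, 2.2], "angular": [0, 0, 0]}
    - {"gripper": -1, "xyz": [-0.1, -0.1, 2.2], "angular": [0, 0, 0]}
    - {"gripper": -1, "xyz": [-0.1, -0.1, 2.2], "angular": [0, 0, 0]}
    - {"gripper": -0.1, "xyz": [-0.1, -0.1, 2.2], "angular": [0, 0, 0]}
    - {"gripper": -0.1, "xyz": [-0.1, -0.1, 2.2], "angular": [0, 0, 0]}
    - {"gripper": -0.1, "xyz": [-0.1, -0.1, 2.2], "angular": [0, 0, 0]}
    - {"gripper": -0.1, "xyz": [-0.1, -0.1, 2.2], "angular": [0, 0, 0]}
    - {"gripper": -0.1, "xyz": [-0.1, -0.1, -2], "angular": [0, 0, 0]}
    - {"gripper": -0.1, "xyz": [-0.1, -0.1, -6], "angular": [0, 0, 0]}

```text
clock: 24.68
position: [500.5, -361.8, 180.4]
ee_rot: [0.975, 0.222, -0.001, -0.0]
contact_force: [0.2, 0.2, -0.3]
gripper_width: 38.4
```

Emit:
move_arm:
  moves:
    - {"gripper": 0, "xyz": [20, -15, -3], "angular": [0, 0, 0]}
    - {"gripper": 0, "xyz": [20, -15, -3], "angular": [0, 0, 0]}
    - {"gripper": 0, "xyz": [20, -15, -3], "angular": [0, 0, 0]}
    - {"gripper": 0, "xyz": [20, -15, -3], "angular": [0, 0, 0]}
    - {"gripper": 0, "xyz": [20, -15, -3], "angular": [0, 0, 0]}
    - {"gripper": 0, "xyz": [20, -15, -3], "angular": [0, 0, 0]}
    - {"gripper": 0, "xyz": [20, -15, -3], "angular": [0, 0, 0]}

```text
clock: 25.55
position: [615.2, -141.0, 209.5]
ee_rot: [0.975, 0.221, -0.0, -0.0]
contact_force: [0.1, -0.3, 0.3]
gripper_width: 42.9
```

```bash
python3 - <<'E'
from h import *
im,d=arm.get_image("top");W=world("top",d);go()
m=(d>0)&(np.hypot(W[...,0]-501,W[...,1]+361)<15);print("funnel bore z",np.percentile(W[m][:,2],[5,25,50,75]).round(1))
cv2.imwrite("pics/k.png",im[20:440,40:640])
E
```

```text
t 25.6 p [ 615.3 -141.2  209.6] w 43.0 F [ 0.3 -0.3  0. ]
rot [-0.     0.001 -0.002]
funnel bore z [31.1 51.5 54.6 56.5]
```

View pics/k.png

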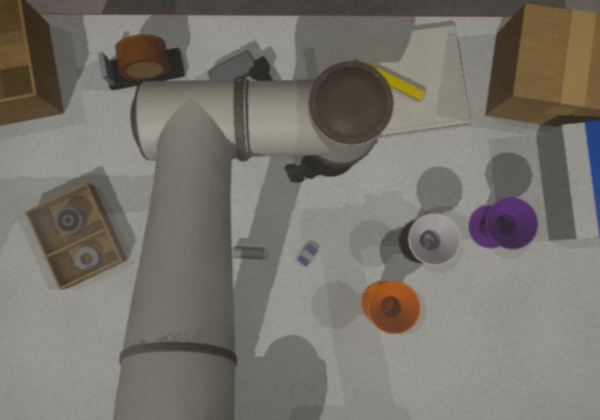

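The second roller's top is at about 56 mm, so both are stacked in the tube. The carton contents (crop 68,218 and 87,258) are flat and undisturbed, and the arm is clear. Handing in.

```bash
python3 -c "
from bench import arm
print(arm.job_done(), arm.read_state()['clock'])"
```

```text
the job is handed in; nothing more can be done
the job is handed in; nothing more can be done
```

The repair order is packed and handed in at about 26 s, well under the 102 s limit. I set the larger pulley down in the wide bay, then the bearing in the narrow bay. Both rollers then went through the white, black-footed funnel.

**Last checks**
- **Pulley:** it lies flat in the wide bay, with its top at about 27 mm (28 mm expected).
- **Bearing:** it lies flat in the narrow bay, with its top at about 18 mm (19 mm expected). Tilt on both is under 0.01.
- **Rollers:** the depth reading in the funnel tube was about 30 mm after the first roller and 56 mm after the second. That fits two upright rollers stacked (31 and 57 mm expected).
- **Arm:** it was clear of everything at the end, and the largest contact force at the end of any move was about 8 N.

**Not confirmed or slightly off**
- The arm hid the small pulley and the disc in the last picture. Both were in place when last seen earlier in the job, and I never touched them. The long pin was visible and unmoved.
- The side camera puts the carton about 3 mm away from where the top camera does. That was within the room available.
- The gripper width read 2–3 mm below the true diameters while holding parts.

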